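# Take the squeeze-and-turn safety cap off a flux-remover jar

## Robot

A 7-joint arm with a two-finger parallel gripper is mounted at the origin on a cart in front of the work surface, level with it; the furniture and walls round the work are solid. World frame = base frame: x ahead of the robot, y to its left, z up, the work surface at z = 0. Lengths are in m, angles in rad, forces in N, time in s.
With the tool pointing down it reaches from about 0.4 to 0.85 m from the base axis. Payload 10.4 kg.
Tool frame: the origin (TCP) lies midway between the tips of the shut fingers; the grasp point (between the pads) lies 19 mm behind it; z points along the fingers, x is the direction in which the jaws open and shut, and the axes are right-handed (so a half turn about z gives the same grasp; the last joint's range is limited). The gripper opens to 85 mm and grips with 20 to 120 N. Pads are 22 mm wide; open, the fingers measure 114 mm over their backs; the gripper's body (76 mm by 85 mm) begins 54 mm behind the grasp point. The pads swing forward as they close: fully open they stand 13 mm farther back than shut.
Start: joints at [1.233, 0.332, -0.065, 1.46, 0.022, 1.35, -0.088], TCP at [0.194, -0.594, 0.192] pointing down, gripper open.
Joint ranges: [-2.6, 2.6], [-0.5, 2.12], [-1.47, 1.34], [0.16, 2.42], [-1.27, 4.41], [0.06, 2.06], [-2.6, 2.6]. Speed limits (rad/s): [2.22, 2.22, 2.79, 2.79, 3.14, 3.14, 3.14].

## Interface

Orientations are given as a unit quaternion [x, y, z, w].
In Python, from workcell import telemetry, eyes, order gives the robot as it stands.
- The arm moves only by the tool servo_tool, never from a script. Its argument "deltas" is a list of rows, each a list of 3 entries, a list of its own where there are three numbers: the shift along the tool's x, y, z in cm, then the turn about the tool's z in rad, then the finger opening in cm, from 0 to 8.54. A call has 1 to 12 rows; each row shifts and turns the pose as measured when the row begins, along the tool's axes as they then stand; what a row does not reach is not made up. A row lasts 1/12 s, in which the tool goes at most 41.7 mm and 7.16 degrees, less where a joint would pass 70% of its speed; a pose out of reach is approached as far as the arm can. A call is refused whole if a number of a shift passes 4.17 or a number of a turn 0.125, either way. A call with a gripper value outside its range is refused whole. The fingers move at their own pace and stop on an object; "force" is the grip in N (left out, the last holds). Time passes only in rows, so rows that do not move let the fingers close. It gives the time, the measured TCP pose, the force and the opening at its end, in the units of the state.
- telemetry.get_obs(): the state, without advancing time (a new reading comes with each control period).
- eyes.camera(name): name is "scene" or "top"; returns (picture, depth): 480x640x3 uint8, blue, green, red; 480x640 float32, m along the optical axis (not along the pixel's ray), 0 where there is no reading.
- eyes.calibration(name): a dict with "fx", "fy", "cx", "cy" (pixels), "distortion" ([k1, k2, p1, p2, k3] as OpenCV has them; the pictures are not rectified), "rvec" (rotation vector, rad) and "tvec" (3), from world to camera coordinates, as OpenCV has them. Camera axes: x right, y down, z forward; pixel columns grow to the right and rows downward; lengths in m; the calibration is good to about 2 mm. A picture is of the moment at which its call begins. calibration takes no time and is no camera call.
- order.hand_in(): hands the job in, once; it reports no verdict.
The state is a dict: "clock": time; "joint_pos": joint angles; "joint_velocities": joint speeds; "tau": joint torques, N m; "position": TCP position; "ee_rot": TCP orientation; "ft_force": force on the tool from outside, world axes, zero at the start; "torque": the same for the moment, N m; "grip_width": opening from 0.0 (shut) to 1.0 (fully open).
Only numpy, scipy, OpenCV 4.12 (cv2) and the standard library are available. Lean on these libraries where they do the work, as an engineer would, in place of code of your own. Each camera call takes 0.05 s, during which the arm holds its last target. There are 200 camera calls.

## Task

Uncap the new jar of flux remover that stands in the weighted holder: squeeze in the two side tabs of its safety cap, turn the cap anticlockwise by feel until its bayonet comes gently against the stop, and lift it off, leaving the jar seated in the holder. Stand the cap the right way up inside the steel drip tray, set it down gently and let go. Do not crush the tabs, force the bayonet, tug the jar up or disturb the other things on the bench.

Things in the scene. Friction and masses are not known exactly. Their poses are not given: they have to be found in the camera images.
- cap: black round safety cap on the jar, 43 mm wide, 36 mm tall, loose, 60 g. Origin: centre of its lower edge; z up. Grey finger tabs on opposite sides, at its +x (tab_a) and -x (tab_b). With both squeezed in it turns anticlockwise (from above) against light friction, about 0.1 N m, to its bayonet's stop, then lifts straight off: it clears the neck after rising 30 mm
- cap_pads (a point): point on the cap's axis at mid-height of the tab pads, 22.5 mm above the cap's origin. The pads are flat, 24 mm wide (along the cap's y), 23 mm tall (11 to 34 mm above the cap's origin), 58 mm apart over their outer faces, 50 mm when squeezed fully in
- tab_a (a joint): how far the +x tab is squeezed in, m: 0 = sprung out, 0.004 = fully in. Its spring takes 9 N to start and 14 N fully in. From 0.0025 on, the tooth below it clears the stop on the jar's shoulder; otherwise the cap is blocked after 3 to 10 degrees of turn. The tabs are crushed when both fingers together press with over 60 N (a 30 N grip); 16 to 22 N of grip is right
- tab_b (a joint): the same for the -x tab
- cap_lugs (a point): point on the cap's axis at the height of its two hidden lugs, 15 mm above its origin. At the bayonet's stop, and up to 0.08 rad before it, they lie in upright slots and the cap is free to rise; a sprung gasket (6 N) then pushes it up 2.5 mm. Leaning hard on the stop, they drag the jar up by friction: ease back 1 to 3 degrees before lifting
- jar_mouth (a point): centre of the jar's foil-sealed rim, 98 mm above its underside. The stop comes after 57 degrees of turn from where the cap's x axis lies along the jar's, +-25 degrees: it differs from jar to jar and no pose tells it (28 to 86 degrees from the starts that occur). It is felt: the torque rises by some 8 N m per rad. Pulling before it pulls the jar up
- jar: white square plastic jar, 66 x 66 mm, round neck 29 mm across, loose, 0.3 to 0.47 kg. Origin: centre of its underside; z up. The closed cap's origin is 70 mm above it. Over 45 N of contact force in all between cap and jar (11 N of it are the gasket's; about 0.4 N m against the stop) forces the bayonet
- jar_shoulder (a point): centre of the jar's shoulder, 68 mm above its underside. Two small stops stand on the shoulder, 25 to 30 mm from the axis, up to 10.5 mm above it: keep fingertips at least 10 mm above the closed cap's origin
- holder: heavy grey square bottle holder, 104 x 104 x 38 mm, fixed. Origin: centre of its underside. The jar stands in its square well (67.5 mm wide, floor 8 mm above the origin, so the seated jar's origin is 8 mm above the holder's) and cannot turn in it by more than about 1.5 degrees
- tray: bare steel drip tray with a low rim, 120 x 150 x 14 mm outside, walls 3 mm, fixed. Origin: centre of its underside; x across the 120 mm side, y along the 150 mm side. Its flat floor is 3 mm above the origin
- flux_bottle: small white needle bottle with a red cap, 34 mm wide, 95 mm tall, a bystander. Origin: centre of its underside
- tape_roll: amber tape roll lying flat, 60 mm wide, 16 mm high, a bystander. Origin: centre of its underside
- tip_tin: round white tin, 44 mm wide, 21 mm high, a bystander. Origin: centre of its underside

How it is judged:
On the way, in this order (a step that is already met when the one before it is completed fails the run):
1. both tabs are squeezed in while the cap is still on the jar (value of joint each of tab_a, tab_b above 0.003 m and z of cap in the frame of jar below 0.075 m), for 0.2 s.
2. the cap is lifted clear of the neck while the jar stays in its holder (z of cap in the frame of jar above 0.1 m and z of jar in the frame of holder below 0.0115 m), for 0.2 s.
At the end, for the whole second after the job is handed in: the cap stands upright (within 0.1 rad) on the tray's floor, its centre within 35 mm of the tray's centre along the tray's x and 50 mm along y, its lower edge less than 4 mm above the floor, released and at rest; the jar still stands upright in the holder, no more than 3.5 mm above its seat, at rest (x of cap in the frame of tray between -0.035 and 0.035 m and y of cap in the frame of tray between -0.05 and 0.05 m and z of cap in the frame of tray below 0.007 m and angle between cap's own z axis and vertical below 0.1 rad and linear speed of each of cap, jar below 0.02 m/s and z of jar in the frame of holder below 0.0115 m and angle between jar's own z axis and vertical below 0.06 rad); the robot touches nothing.
It fails at once if the tabs are crushed: the fingers together press on the cap with more than 60 N (contact force between the fingers and cap above 60 N).
It fails at once if the bayonet is forced: more than 45 N of contact force between cap and jar (contact force between cap and jar above 45 N).
It fails at once if the jar is pulled up more than 6 mm out of its seat or tipped (z of jar in the frame of holder above 0.014 m or angle between jar's own z axis and vertical above 0.15 rad).
It fails at once if the cap is dropped (let go away from the jar, more than 12 mm above the tray's floor) or pressed onto the tray with over 40 N (contact force between cap and tray above 40 N or (horizontal distance between cap and jar above 0.05 m and z of cap in the frame of tray above 0.015 m and contact force between the fingers and cap below 0.3 N)).
It fails at once if the flux bottle, tape roll or tip tin is pushed more than 20 mm (distance of any of flux_bottle, tape_roll, tip_tin from where it was at the start of the episode above 0.02 m).
It also fails if it takes over 67 s, if anything falls off the work surface, if the arm or the gripper's body presses on something with over 40 N, if the wrist force passes 120 N, or if a joint passes its speed limit or range.

## Working session

There is one attempt and no reset: what is moved stays moved. The work goes in short steps, Python scripts to look and compute and a tool call to move; the robot and the scene stay as the last step left them, time stands still between calls to the robot, and variables do not carry over. Pictures are saved under pics/ and viewed, about 8 in all and at most 12, crops included, and the job is handed in when it is done.

Besides the shell and the picture viewer there is one more tool, called after "Call:" in YAML: its name, and indented under it one key for each argument. servo_tool: Moves the arm, as the interface text tells. Its arguments: {"type":"object","properties":{"deltas":{"type":"array"},"force":{"type":"number"}},"required":["deltas"]}

```bash
mkdir -p pics; ls; python3 - <<'E'
from workcell import telemetry, eyes
import cv2,numpy as np
o=telemetry.get_obs(); print({k:np.round(v,3) for k,v in o.items()})
for n in("scene","top"):
    p,d=eyes.camera(n); cv2.imwrite(f"pics/{n}0.png",p); np.save(f"{n}0.npy",d); print(n,eyes.calibration(n))
E
```

```text
pics
{'clock': np.float64(0.0), 'joint_pos': array([ 1.233,  0.333, -0.065,  1.461,  0.022,  1.35 , -0.089]), 'joint_velocities': array([ 0.001, -0.001, -0.001, -0.001,  0.002,  0.001,  0.   ]), 'tau': array([ 0.0000e+00, -6.2544e+01,  4.9000e-02, -3.9161e+01,  1.6000e-02,
        1.0000e-02,  0.0000e+00]), 'position': array([ 0.193, -0.594,  0.191]), 'ee_rot': array([ 0.809, -0.588, -0.001, -0.   ]), 'ft_force': array([0.455, 0.686, 0.02 ]), 'torque': array([0.064, 0.03 , 0.045]), 'grip_width': np.float64(0.997)}
scene {'fx': 507.4393744596652, 'fy': 507.4393744596652, 'cx': 313.1629661770853, 'cy': 238.0900390525477, 'distortion': array([-0.05718055,  0.        ,  0.        ,  0.        ,  0.        ]), 'rvec': array([ 0.93688347, -2.50635866,  1.01124429]), 'tvec': array([0.36366325, 0.45671848, 0.67931384])}
top {'fx': 502.85912321432, 'fy': 502.85912321432, 'cx': 320.9429838025312, 'cy': 238.5617333442063, 'distortion': array([-0.00939165,  0.        ,  0.        ,  0.        ,  0.        ]), 'rvec': array([ 2.11346364, -2.16304507,  0.09015961]), 'tvec': array([-0.14157177,  0.64190712,  0.8662989 ])}
```

```bash
python3 -c "
import cv2,numpy as np
a=cv2.imread('pics/scene0.png');b=cv2.imread('pics/top0.png');cv2.imwrite('pics/both0.png',np.hstack([a,b])[:, :])
"
```

```text
(no output)
```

View pics/top0.png

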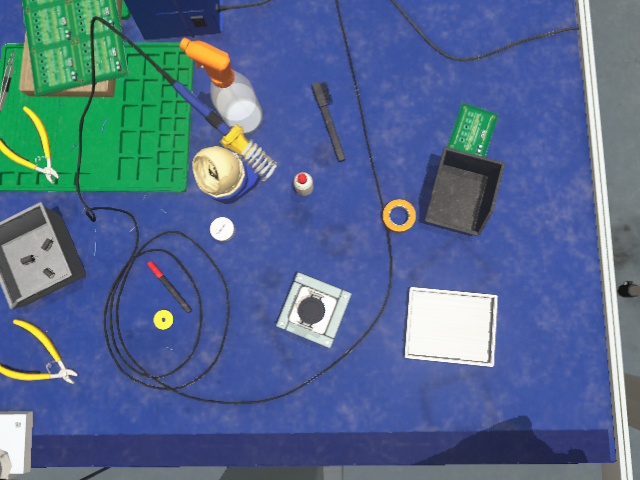

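View pics/scene0.png

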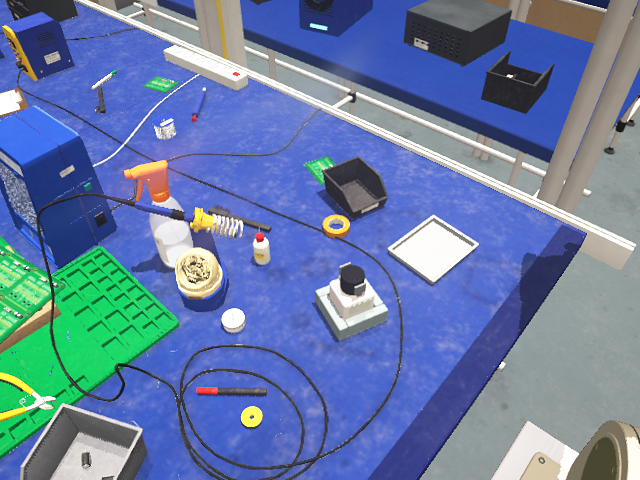

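The top view shows the cap at about (312,308) in its holder, the tray at (451,327), the flux bottle at (303,183), the tape at (399,215) and the tin at (222,229). The scene view agrees: cap at (352,280), tray at (433,250).

```bash
cat > h.py <<'E'
import cv2,numpy as np
from workcell import eyes,telemetry
from scipy.spatial.transform import Rotation as R
def ray(n,px):
    c=eyes.calibration(n);K=np.array([[c['fx'],0,c['cx']],[0,c['fy'],c['cy']],[0,0,1]])
    u=cv2.undistortPoints(np.array(px,float).reshape(-1,1,2),K,c['distortion']).reshape(-1,2)
    r=R.from_rotvec(c['rvec']).as_matrix();return -r.T@c['tvec'],np.c_[u,np.ones(len(u))]@r
def plane(n,px,z):
    o,d=ray(n,px);return (o+d*((z-o[2])/d[:,2])[:,None])
def pix(n,P):
    c=eyes.calibration(n);K=np.array([[c['fx'],0,c['cx']],[0,c['fy'],c['cy']],[0,0,1]])
    return cv2.projectPoints(np.array(P,float).reshape(-1,1,3),c['rvec'],c['tvec'],K,c['distortion'])[0].reshape(-1,2)
def pts(n,d):
    v,u=np.mgrid[:480,:640];o,r=ray(n,np.c_[u.ravel(),v.ravel()]);return (o+r*d.reshape(-1,1)).reshape(480,640,3)
E
python3 - <<'E'
from h import *
p=cv2.imread('pics/top0.png');P=pts('top',np.load('top0.npy'))
q=cv2.imread('pics/scene0.png')
a=cv2.resize(p[265:355,270:360],None,fx=5,fy=5,interpolation=cv2.INTER_CUBIC)
b=cv2.resize(q[250:340,305:395],None,fx=5,fy=5,interpolation=cv2.INTER_CUBIC)
cv2.imwrite('pics/crop1.png',cv2.resize(np.hstack([a,b]),(800,400)))
w=P[260:360,265:365]; h=w[...,2]
for lo,hi in((.03,.045),(.07,.09),(.095,.108),(.108,.125)):
    m=(h>lo)&(h<hi); x=w[m]; 
    r=cv2.minAreaRect((x[:,:2]*1000).astype(np.float32)); print(lo,m.sum(),x.mean(0).round(4),r)
# tray
w=P[280:375,395:505];m=w[...,2]>.008;x=w[m];print('tray',m.sum(),cv2.minAreaRect((x[:,:2]*1000).astype(np.float32)),np.median(w[20:70,30:80,2]),np.median(P[380:390,440:460,2]))
# cap dark blob in top
g=p[265:355,270:360].max(2);m=(g<70).astype(np.uint8)
n,l,s,c=cv2.connectedComponentsWithStats(m);i=1+s[1:,4].argmax();print(s[i],c[i]+[270,265],plane('top',c[i]+[270,265],.114))
for nme,u,v,z in(('flux',303,181,.095),('tape',399,215,.016),('tin',222,229,.021)):print(nme,plane('top',[[u,v]],z))
E
```

```text
0.03 1924 [ 0.5129 -0.141   0.038 ] ((512.9087524414062, -139.52764892578125), (104.08133697509766, 104.18737030029297), 66.89948272705078)
0.07 748 [ 0.5133 -0.1422  0.0755] ((512.8560180664062, -139.82322692871094), (65.54117584228516, 65.6384048461914), 67.32244110107422)
0.095 62 [ 0.5116 -0.1417  0.105 ] ((510.5250549316406, -145.76693725585938), (30.045726776123047, 53.64513397216797), 67.87571716308594)
0.108 649 [ 0.513  -0.1399  0.1144] ((512.9434814453125, -139.94351196289062), (43.668418884277344, 58.39361572265625), 68.22757720947266)
tray 1297 ((484.8625183105469, -325.37646484375), (276.1495056152344, 127.36360168457031), 83.44248962402344) 0.0037061607239245453 0.0005035934579447066
[54 47  1  1  1] [324. 312.] [[ 0.50939183 -0.16187884  0.114     ]]
flux [[ 0.73090902 -0.13007885  0.095     ]]
tape [[ 0.68097534 -0.29997974  0.016     ]]
tin [[0.66295419 0.02677055 0.021     ]]
```

View pics/crop1.png

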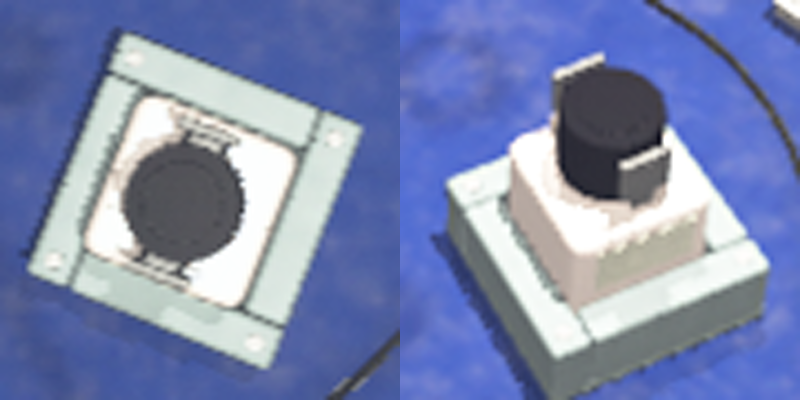

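The cap axis is at about (0.513, -0.140), with the tabs at a yaw of about -22°. I'll turn the tool to match first, then travel.

Call:
servo_tool:
  deltas:
    - [[0, 0, 0], -0.125, 8.5]
    - [[0, 0, 0], -0.125, 8.5]
    - [[0, 0, 0], -0.125, 8.5]
    - [[0, 0, 0], -0.125, 8.5]
    - [[0, 0, 0], -0.125, 8.5]
    - [[0, 0, 0], -0.125, 8.5]
    - [[0, 0, 0], -0.125, 8.5]
  force: 20

```text
clock: 0.68
position: [0.1929, -0.592, 0.1872]
ee_rot: [0.982, -0.187, -0.002, -0.003]
ft_force: [-0.1, 0.5, 0.1]
grip_width: 0.994
```

```bash
cat >> h.py <<'E'
def goto(x,y,z,yaw):
    """remaining shift in tool axes (cm) and turn about tool z to reach pose (yaw of tool x, deg)"""
    o=telemetry.get_obs();r=R.from_quat(o['ee_rot']).as_matrix()
    s=r.T@(np.array([x,y,z])-o['position'])*100
    ty=np.degrees(np.arctan2(r[1,0],r[0,0]))
    print('t',o['clock'].round(2),'pos',o['position'].round(4),'yaw',ty.round(2),'tilt',r[2].round(3),'F',o['ft_force'].round(1),'M',o['torque'].round(3),'w',round(o['grip_width']*8.54,2),'j7',o['joint_pos'][6].round(2))
    print('shift cm',s.round(2),'turn',-np.radians((yaw-ty+90)%180-90).round(3))
E
python3 - <<'E'
from h import *
goto(.513,-.140,.19,-21.8)
p=cv2.imread('pics/top0.png');P=pts('top',np.load('top0.npy'))
w=np.zeros((480,640),np.uint8);w[275:380,395:505]=1
m=((p.min(2)>150)*w).astype(np.uint8)
c=max(cv2.findContours(m,cv2.RETR_EXTERNAL,cv2.CHAIN_APPROX_NONE)[0],key=cv2.contourArea).reshape(-1,2)
q=plane('top',c,.014);print(cv2.minAreaRect((q[:,:2]*1000).astype(np.float32)))
E
```

```text
Traceback (most recent call last):
  File "h.py", line 20, in goto
    print('t',o['clock'].round(2),'pos',o['position'].round(4),'yaw',ty.round(2),'tilt',r[2].round(3),'F',o['ft_force'].round(1),'M',o['torque'].round(3),'w',round(o['grip_width']*8.54,2),'j7',o['joint_pos'][6].round(2))
              ^^^^^^^^^^^^^^^^
AttributeError: 'float' object has no attribute 'round'
```

```bash
sed -i "s/o=telemetry.get_obs();r=/o={k:np.array(v) for k,v in telemetry.get_obs().items()};r=/" h.py
python3 - <<'E'
from h import *
goto(.513,-.140,.19,-21.8)
p=cv2.imread('pics/top0.png')
w=np.zeros((480,640),np.uint8);w[275:380,395:505]=1
m=((p.min(2)>150)*w).astype(np.uint8)
c=max(cv2.findContours(m,cv2.RETR_EXTERNAL,cv2.CHAIN_APPROX_NONE)[0],key=cv2.contourArea).reshape(-1,2)
q=plane('top',c,.014);print(cv2.minAreaRect((q[:,:2]*1000).astype(np.float32)))
E
```

```text
t 0.68 pos [ 0.1929 -0.592   0.1872] yaw -21.6 tilt [-0.005 -0.006 -1.   ] F [-0.1  0.5  0.1] M [ 0.037 -0.04   0.015] w 8.49 j7 0.76
shift cm [ 1.313e+01 -5.381e+01 -5.000e-02] turn 0.003
((478.04913330078125, -384.6716613769531), (157.90196228027344, 126.91490173339844), 83.29951477050781)
```

Call:
servo_tool:
  deltas:
    - [[0.5, -2.0, -0.05], 0, 8.5]
    - [[0.97, -4.0, -0.05], 0, 8.5]
    - [[0.97, -4.0, -0.05], 0, 8.5]
    - [[0.97, -4.0, -0.05], 0, 8.5]
    - [[0.97, -4.0, -0.05], 0, 8.5]
    - [[0.97, -4.0, -0.05], 0, 8.5]
    - [[0.97, -4.0, -0.05], 0, 8.5]
    - [[0.97, -4.0, -0.05], 0, 8.5]
    - [[0.97, -4.0, -0.05], 0, 8.5]
    - [[0.97, -4.0, -0.05], 0, 8.5]
    - [[0.97, -4.0, -0.05], 0, 8.5]
    - [[0.5, -2.0, -0.05], 0, 8.5]

```text
clock: 1.68
position: [0.4494, -0.2139, 0.1893]
ee_rot: [0.982, -0.189, -0.006, -0.004]
ft_force: [-0.1, -0.6, -1.1]
grip_width: 0.995
```

```bash
python3 -c "
from h import *
goto(.513,-.140,.18,-21.8)"
```

```text
t 1.68 pos [ 0.4494 -0.2139  0.1893] yaw -21.76 tilt [-0.014 -0.006 -1.   ] F [-0.1 -0.6 -1.1] M [-0.04   0.001  0.05 ] w 8.5 j7 -0.06
shift cm [ 3.18 -9.21  0.94] turn 0.001
```

Call:
servo_tool:
  deltas:
    - [[1.0, -3.0, 0.1], 0, 8.5]
    - [[1.0, -3.0, 0.1], 0, 8.5]
    - [[0.8, -2.0, 0.1], 0, 8.5]
    - [[0.4, -1.2, 0], 0, 8.5]
    - [[0.1, -0.3, 0], 0, 8.5]
    - [[0, 0, 0], 0, 8.5]

```text
clock: 2.18
position: [0.5191, -0.1265, 0.1851]
ee_rot: [0.983, -0.184, -0.007, -0.005]
ft_force: [0.3, 0.4, 0.2]
grip_width: 0.996
```

```bash
python3 - <<'E'
from h import *
goto(.513,-.140,.14,-21.8)
E
```

```text
t 2.18 pos [ 0.5191 -0.1265  0.1851] yaw -21.2 tilt [-0.016 -0.008 -1.   ] F [0.3 0.4 0.2] M [ 0.016 -0.048  0.066] w 8.51 j7 -0.3
shift cm [-0.01  1.52  4.5 ] turn 0.01
```

Call:
servo_tool:
  deltas:
    - [[0, 0.8, 0.8], 0.01, 8.5]
    - [[0, 0.5, 1.2], 0, 8.5]
    - [[0, 0.2, 1.2], 0, 8.5]
    - [[0, 0, 0.7], 0, 8.5]
    - [[0, 0, 0], 0, 8.5]
    - [[0, 0, 0], 0, 8.5]

```text
clock: 2.68
position: [0.5077, -0.1487, 0.1403]
ee_rot: [0.981, -0.194, -0.009, -0.004]
ft_force: [1.0, -0.6, -0.5]
grip_width: 0.996
```

```bash
python3 - <<'E'
from h import *
goto(.513,-.140,.085,-21.8)
p,d=eyes.camera('scene')
cv2.imwrite('pics/s2.png',cv2.resize(p[190:350,280:440],None,fx=3.7,fy=3.7,interpolation=cv2.INTER_CUBIC))
E
```

```text
t 2.68 pos [ 0.5077 -0.1487  0.1403] yaw -22.38 tilt [-0.019 -0.004 -1.   ] F [ 1.  -0.6 -0.5] M [ 0.026  0.001 -0.005] w 8.5 j7 -0.29
shift cm [ 0.26 -0.98  5.53] turn -0.01
```

View pics/s2.png

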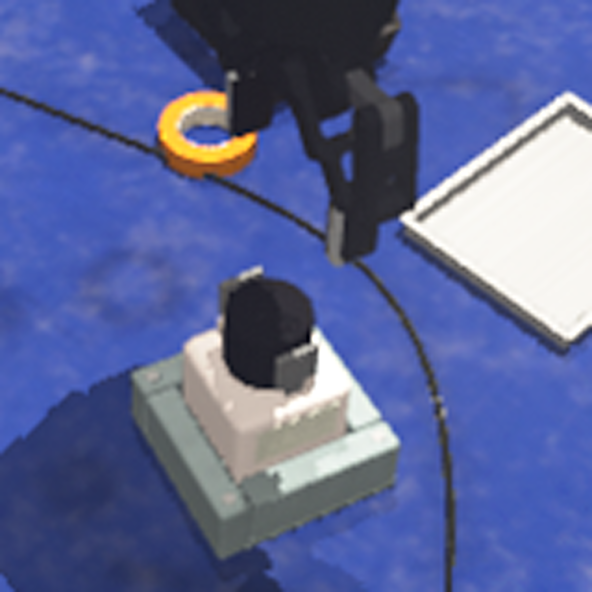

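The crop shows the open fingers above the cap: near fingertip at (340,262) and cap top at (270,300). I'll check the fingertip against the projected TCP before going down.

```bash
python3 - <<'E'
from h import *
t=np.array([.5077,-.1487,.1533]);x=np.array([.925,-.381,-.019])
print((pix('scene',[t+.0425*x,t-.0425*x,[.513,-.14,.114]])-[280,190])*3.7)
p,d=eyes.camera('scene');P=pts('scene',d)
for u,v in((340,262),(345,240),(335,230),(235,125),(270,300)): 
    print(u,v,P[int(190+v/3.7),int(280+u/3.7)].round(4))
goto(.513,-.140,.11,-21.8)
E
```

```text
[[245.49323576 190.87138005]
 [335.41804099 307.68121633]
 [265.58463921 306.68842498]]
340 262 [ 0.4643 -0.1232  0.1984]
345 240 [ 0.4625 -0.1244  0.213 ]
335 230 [ 0.4672 -0.1224  0.216 ]
235 125 [ 0.5495 -0.1562  0.2038]
270 300 [ 0.5163 -0.145   0.1123]
t 2.78 pos [ 0.5082 -0.1483  0.1409] yaw -22.34 tilt [-0.018 -0.004 -1.   ] F [-0.2  0.2 -0.2] M [-0.055 -0.006  0.005] w 8.47 j7 -0.29
shift cm [ 0.18 -0.94  3.09] turn -0.01
```

```bash
python3 - <<'E'
from h import *
p,d=eyes.camera('scene');P=pts('scene',d)
w=P[190:290,280:440].reshape(-1,3)
for lo in np.arange(.13,.26,.01):
    s=w[(w[:,2]>lo)&(w[:,2]<=lo+.01)]
    print(round(lo,2),len(s),s.min(0).round(3) if len(s) else '',s.max(0).round(3) if len(s) else '')
goto(.513,-.140,.11,-21.8)
cv2.imwrite('pics/s3.png',cv2.resize(p[100:350,250:450],None,fx=2.4,fy=2.4))
E
```

```text
0.13 0  
0.14 0  
0.15 0  
0.16 0  
0.17 0  
0.18 1 [ 0.546 -0.172  0.19 ] [ 0.546 -0.172  0.19 ]
0.19 56 [ 0.455 -0.178  0.191] [ 0.555 -0.121  0.2  ]
0.2 105 [ 0.453 -0.175  0.2  ] [ 0.555 -0.121  0.21 ]
0.21 114 [ 0.452 -0.175  0.21 ] [ 0.556 -0.12   0.22 ]
0.22 89 [ 0.456 -0.171  0.22 ] [ 0.557 -0.12   0.23 ]
0.23 57 [ 0.458 -0.17   0.23 ] [ 0.575 -0.118  0.24 ]
0.24 220 [ 0.435 -0.176  0.24 ] [ 0.579 -0.11   0.25 ]
0.25 222 [ 0.435 -0.167  0.25 ] [ 0.58  -0.111  0.26 ]
t 2.83 pos [ 0.5087 -0.1479  0.1413] yaw -22.31 tilt [-0.017 -0.005 -1.   ] F [ 0.7 -0.  -0.7] M [-0.028 -0.035  0.045] w 8.51 j7 -0.29
shift cm [ 0.15 -0.88  3.13] turn -0.009
```

Reported TCP and camera disagree on height: in depth the fingertips are at about 0.192, against an expected 0.154, while x and y agree. I'll descend 3 cm, which is safe under either reading, and measure again.

Call:
servo_tool:
  deltas:
    - [[0.05, -0.4, 0.6], 0, 8.5]
    - [[0.05, -0.2, 0.8], 0, 8.5]
    - [[0.05, -0.1, 0.8], 0, 8.5]
    - [[0, 0, 0.4], 0, 8.5]
    - [[0, 0, 0], 0, 8.5]
    - [[0, 0, 0], 0, 8.5]
    - [[0, 0, 0], 0, 8.5]

```text
clock: 3.42
position: [0.5138, -0.1399, 0.1133]
ee_rot: [0.981, -0.192, -0.007, -0.004]
ft_force: [-0.2, -0.4, -0.1]
grip_width: 0.996
```

```bash
cat >> h.py <<'E'
def tips(r0=190,r1=320):
    p,d=eyes.camera('scene');P=pts('scene',d)
    w=P[r0:r1,280:440].reshape(-1,3);w=w[(w[:,2]>.12)&(w[:,2]<.3)]
    z0=np.sort(w[:,2])[5];b=w[w[:,2]<z0+.02];x=np.array([np.cos(np.radians(-21.8)),np.sin(np.radians(-21.8))]);y=np.array([-x[1],x[0]])
    s=(b[:,:2]-[.513,-.14])@np.c_[x,y]
    print('tip z',z0.round(4),'along x',np.percentile(s[:,0],[1,99]).round(4),'along y',np.percentile(s[:,1],[1,99]).round(4))
    return p,P
E
python3 - <<'E'
from h import *
goto(.513,-.140,.11,-21.8)
p,P=tips()
cv2.imwrite('pics/s3.png',cv2.resize(p[150:350,250:450],None,fx=3,fy=3))
E
```

```text
t 3.42 pos [ 0.5138 -0.1399  0.1133] yaw -22.18 tilt [-0.015 -0.005 -1.   ] F [-0.2 -0.4 -0.1] M [ 0.038 -0.025 -0.01 ] w 8.51 j7 -0.32
shift cm [-0.06  0.04  0.33] turn -0.007
tip z 0.1644 along x [-0.0569  0.0476] along y [-0.0126  0.0108]
```

View pics/s3.png

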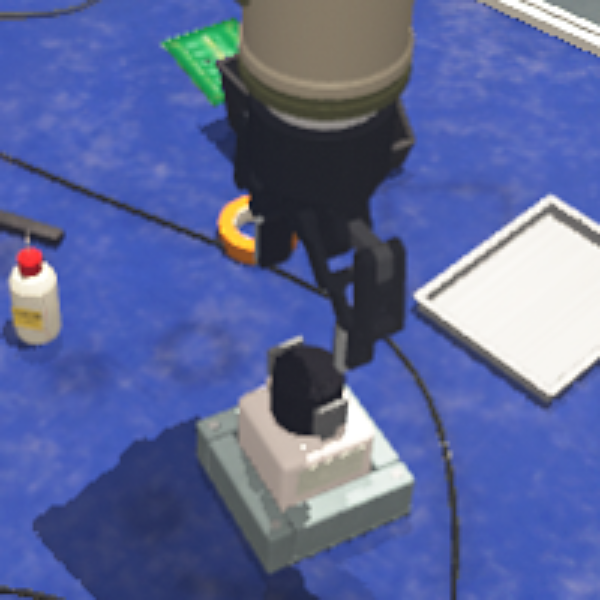

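The offset is steady: real tips are about 51 mm above the reported TCP when open, where 13 mm was expected. The camera agrees with the known cap height, so I trust it, and I'll watch the forces. Next I descend with the fingers partly closed and measure the tips again.

Call:
servo_tool:
  deltas:
    - [[-0.06, 0.04, 0.5], -0.007, 7.0]
    - [[0, 0, 0.8], 0, 6.6]
    - [[0, 0, 0.8], 0, 6.6]
    - [[0, 0, 0.5], 0, 6.6]
    - [[0, 0, 0], 0, 6.6]
    - [[0, 0, 0], 0, 6.6]
    - [[0, 0, 0], 0, 6.6]
  force: 20

```text
clock: 4.05
position: [0.5125, -0.1401, 0.0845]
ee_rot: [0.982, -0.189, -0.007, -0.004]
ft_force: [0.3, 0.3, 0.9]
grip_width: 0.775
```

```bash
python3 - <<'E'
from h import *
goto(.513,-.140,.085,-21.8)
p,P=tips()
cv2.imwrite('pics/s4.png',cv2.resize(p[200:350,270:420],None,fx=4,fy=4))
E
```

```text
t 4.05 pos [ 0.5125 -0.1401  0.0845] yaw -21.76 tilt [-0.015 -0.005 -1.   ] F [0.3 0.3 0.9] M [ 0.029 -0.006  0.012] w 6.62 j7 -0.32
shift cm [ 0.04 -0.03 -0.05] turn 0.001
tip z 0.1298 along x [-0.0489  0.0364] along y [-0.0115  0.0094]
```

Tips now read 0.130, above the cap top. Closing slightly here tells which reading is right: contact at 58 mm would mean the reported TCP, no contact means the camera.

Call:
servo_tool:
  deltas:
    - [[0, 0, -0.4], 0, 6.6]
    - [[0, 0, -0.05], 0, 5.4]
    - [[0, 0, -0.03], 0, 5.4]
    - [[0, 0, -0.03], 0, 5.4]
    - [[0, 0, -0.03], 0, 5.4]

```text
clock: 4.52
position: [0.5135, -0.1404, 0.0918]
ee_rot: [0.982, -0.189, -0.006, -0.004]
ft_force: [0.0, -0.2, 0.9]
grip_width: 0.63
```

```bash
python3 - <<'E'
from h import *
goto(.513,-.140,.05,-21.8)
p,P=tips()
E
```

```text
t 4.52 pos [ 0.5135 -0.1404  0.0918] yaw -21.77 tilt [-0.013 -0.005 -1.   ] F [ 0.  -0.2  0.9] M [-0.033  0.031  0.006] w 5.38 j7 -0.32
shift cm [-0.01  0.    4.18] turn 0.001
tip z 0.1349 along x [-0.0421  0.0333] along y [-0.0126  0.0099]
```

The fingers closed to 54 mm without touching, so the camera is right. Tips at 54 mm opening lie 43 mm above the reported TCP, so I aim for a reported z of 0.050, which puts the tips at about 0.092.

Call:
servo_tool:
  deltas:
    - [[0, 0, 0], 0, 7.4]
    - [[0, 0, 0], 0, 7.4]
    - [[0, 0, 0], 0, 7.4]
    - [[0, 0, 0.5], 0, 7.4]
    - [[0, 0, 0.8], 0, 7.4]
    - [[0, 0, 0.8], 0, 7.4]
    - [[0, 0, 0.8], 0, 7.4]
    - [[0, 0, 0.6], 0, 7.4]
    - [[0, 0, 0.3], 0, 7.4]
    - [[0, 0, 0], 0, 7.4]
    - [[0, 0, 0], 0, 7.4]

```text
clock: 5.48
position: [0.5119, -0.1396, 0.0481]
ee_rot: [0.982, -0.189, -0.007, -0.004]
ft_force: [0.1, 0.0, -0.0]
grip_width: 0.868
```

```bash
python3 - <<'E'
from h import *
goto(.513,-.140,.05,-21.8)
E
```

```text
t 5.48 pos [ 0.5119 -0.1396  0.0481] yaw -21.76 tilt [-0.016 -0.005 -1.   ] F [ 0.1  0.  -0. ] M [0.015 0.002 0.054] w 7.41 j7 -0.35
shift cm [ 0.11 -0.01 -0.2 ] turn 0.001
```

Correct the small errors, then close in stages and watch the sideways force.

Call:
servo_tool:
  deltas:
    - [[0.1, 0, -0.2], 0, 7.0]
    - [[0, 0, -0.03], 0, 6.2]
    - [[0, 0, -0.03], 0, 5.8]
    - [[0, 0, -0.03], 0, 5.7]
    - [[0, 0, -0.03], 0, 5.7]
    - [[0, 0, 0], 0, 5.7]
  force: 20

```text
clock: 5.98
position: [0.5126, -0.14, 0.0517]
ee_rot: [0.982, -0.189, -0.008, -0.004]
ft_force: [-0.6, -0.1, -3.7]
grip_width: 0.666
```

```bash
python3 - <<'E'
from h import *
goto(.513,-.140,.05,-21.8)
o=telemetry.get_obs();print('F tool',R.from_quat(o['ee_rot']).inv().apply(o['ft_force']).round(2))
E
```

```text
t 5.98 pos [ 0.5126 -0.14    0.0517] yaw -21.76 tilt [-0.016 -0.005 -1.   ] F [-0.6 -0.1 -3.7] M [-0.019 -0.048  0.023] w 5.69 j7 -0.34
shift cm [ 0.04 -0.02  0.17] turn 0.001
F tool [-0.44  0.33  3.72]
```

Call:
servo_tool:
  deltas:
    - [[0.03, 0, 0.1], 0, 5.5]
    - [[0, 0, 0], 0, 5.3]
    - [[0, 0, 0], 0, 5.1]
    - [[0, 0, 0], 0, 4.8]
    - [[0, 0, 0], 0, 4.8]
    - [[0, 0, 0], 0, 4.8]
  force: 20

```text
clock: 6.48
position: [0.5135, -0.1403, 0.0536]
ee_rot: [0.982, -0.189, -0.007, -0.003]
ft_force: [-0.9, 1.1, -2.0]
grip_width: 0.576
```

```bash
cat >> h.py <<'E'
def feel():
    o=telemetry.get_obs();r=R.from_quat(o['ee_rot']).inv();print('Ft',r.apply(o['ft_force']).round(2),'Mt',r.apply(o['torque']).round(3),'w',round(o['grip_width']*8.54,2))
E
python3 - <<'E'
from h import *
goto(.513,-.140,.05,-21.8);feel()
E
```

```text
t 6.48 pos [ 0.5135 -0.1403  0.0536] yaw -21.77 tilt [-0.015 -0.004 -1.   ] F [-0.9  1.1 -2. ] M [0.054 0.301 0.003] w 4.92 j7 -0.35
shift cm [-0.05 -0.01  0.36] turn 0.001
Ft [-1.21 -0.63  2.05] Mt [-0.061 -0.3   -0.001] w 4.92
```

Both tabs are in: width is 49.2 mm and the sideways force is about 1 N. Turning anticlockwise now, first 24° below the earliest stop, with a slight downward bias.

Call:
servo_tool:
  deltas:
    - [[0, 0, 0.1], 0, 4.8]
    - [[0, 0, 0.05], 0, 4.8]
    - [[0, 0, 0.03], -0.04, 4.8]
    - [[0, 0, 0.03], -0.04, 4.8]
    - [[0, 0, 0.03], -0.04, 4.8]
    - [[0, 0, 0.03], -0.04, 4.8]
    - [[0, 0, 0.03], -0.04, 4.8]
    - [[0, 0, 0.03], -0.04, 4.8]

```text
clock: 7.15
position: [0.514, -0.1407, 0.0528]
ee_rot: [0.998, -0.066, -0.006, -0.003]
ft_force: [-4.0, 1.5, 6.1]
grip_width: 0.574
```

```bash
python3 - <<'E'
from h import *
goto(.513,-.140,.05,-21.8);feel()
E
```

```text
t 7.15 pos [ 0.514  -0.1407  0.0528] yaw -7.55 tilt [-0.012 -0.006 -1.   ] F [-4.   1.5  6.1] M [ 0.332  0.889 -0.116] w 4.9 j7 -0.11
shift cm [-0.11 -0.05  0.29] turn 0.249
Ft [-4.22 -1.02 -6.07] Mt [ 0.213 -0.924  0.118] w 4.9
```

Call:
servo_tool:
  deltas:
    - [[-0.05, 0, -0.03], -0.04, 4.8]
    - [[-0.03, 0, 0], -0.04, 4.8]
    - [[0, 0, 0], -0.04, 4.8]
    - [[0, 0, 0], -0.03, 4.8]

```text
clock: 7.48
position: [0.514, -0.1403, 0.0531]
ee_rot: [1.0, 0.013, -0.005, -0.004]
ft_force: [-2.8, 0.8, 3.4]
grip_width: 0.574
```

```bash
python3 - <<'E'
from h import *
goto(.513,-.140,.052,-21.8);feel()
E
```

```text
t 7.48 pos [ 0.514  -0.1403  0.0531] yaw 1.5 tilt [-0.01  -0.008 -1.   ] F [-2.8  0.8  3.4] M [ 0.147  0.472 -0.073] w 4.9 j7 0.04
shift cm [-0.1  -0.03  0.11] turn 0.407
Ft [-2.82 -0.94 -3.36] Mt [ 0.16  -0.467  0.075] w 4.9
```

23° turned, torque at friction level (0.075). From here I take small steps and check for a rise in torque or the gasket's upward push.

Call:
servo_tool:
  deltas:
    - [[-0.05, 0, 0], -0.015, 4.8]
    - [[-0.02, 0, 0], -0.015, 4.8]
    - [[0, 0, 0], -0.01, 4.8]
    - [[0, 0, 0], 0, 4.8]

```text
clock: 7.82
position: [0.5139, -0.1402, 0.0531]
ee_rot: [0.999, 0.035, -0.004, -0.004]
ft_force: [-1.5, 0.9, 1.1]
grip_width: 0.572
```

```bash
cat >> h.py <<'E'
def f():
    o={k:np.array(v) for k,v in telemetry.get_obs().items()};r=R.from_quat(o['ee_rot']);x=r.as_matrix()[:,0]
    print('t',o['clock'],'turned rad',(np.arctan2(x[1],x[0])+np.radians(21.77)).round(4),'pos',o['position'].round(4),'Ft',r.inv().apply(o['ft_force']).round(2),'Mz',o['torque'][2].round(3),'w',(o['grip_width']*8.54).round(2))
E
python3 -c "
from h import *
f()"
```

```text
t 7.8167 turned rad 0.4492 pos [ 0.5139 -0.1402  0.0531] Ft [-1.46 -0.99 -1.06] Mz -0.097 w 4.88
```

Call:
servo_tool:
  deltas:
    - [[-0.02, 0, 0], -0.015, 4.8]
    - [[0, 0, 0], -0.015, 4.8]
    - [[0, 0, 0], -0.01, 4.8]
    - [[0, 0, 0], 0, 4.8]

```text
clock: 8.15
position: [0.5138, -0.1402, 0.0531]
ee_rot: [0.998, 0.056, -0.004, -0.004]
ft_force: [-0.2, 1.2, 0.4]
grip_width: 0.571
```

```bash
python3 -c "
from h import *
f()"
```

```text
t 8.15 turned rad 0.4924 pos [ 0.5138 -0.1402  0.0531] Ft [-0.1  -1.21 -0.39] Mz -0.054 w 4.88
```

Call:
servo_tool:
  deltas:
    - [[0, 0, 0], -0.015, 4.8]
    - [[0, 0, 0], -0.015, 4.8]
    - [[0, 0, 0], -0.01, 4.8]
    - [[0, 0, 0], 0, 4.8]

```text
clock: 8.48
position: [0.5138, -0.1402, 0.0531]
ee_rot: [0.997, 0.078, -0.004, -0.004]
ft_force: [-0.6, 0.6, 2.0]
grip_width: 0.567
```

```bash
python3 -c "
from h import *
f()"
```

```text
t 8.4833 turned rad 0.5366 pos [ 0.5138 -0.1402  0.0531] Ft [-0.48 -0.65 -2.  ] Mz -0.064 w 4.85
```

Call:
servo_tool:
  deltas:
    - [[0, 0, 0], -0.015, 4.8]
    - [[0, 0, 0], -0.015, 4.8]
    - [[0, 0, 0], -0.01, 4.8]
    - [[0, 0, 0], 0, 4.8]

```text
clock: 8.82
position: [0.5137, -0.1402, 0.0531]
ee_rot: [0.995, 0.1, -0.004, -0.004]
ft_force: [-0.9, 1.4, 1.7]
grip_width: 0.574
```

```bash
python3 -c "
from h import *
f()"
```

```text
t 8.8167 turned rad 0.5811 pos [ 0.5137 -0.1402  0.0531] Ft [-0.66 -1.57 -1.65] Mz -0.081 w 4.9
```

Call:
servo_tool:
  deltas:
    - [[0, 0, 0], -0.015, 4.8]
    - [[0, 0, 0], -0.015, 4.8]
    - [[0, 0, 0], -0.01, 4.8]
    - [[0, 0, 0], 0, 4.8]

```text
clock: 9.15
position: [0.5136, -0.1402, 0.0531]
ee_rot: [0.992, 0.122, -0.004, -0.005]
ft_force: [-1.5, 0.4, 1.8]
grip_width: 0.571
```

```bash
python3 -c "
from h import *
f()"
```

```text
t 9.15 turned rad 0.6255 pos [ 0.5136 -0.1402  0.0531] Ft [-1.35 -0.76 -1.78] Mz -0.045 w 4.88
```

Call:
servo_tool:
  deltas:
    - [[0, 0, 0], -0.015, 4.8]
    - [[0, 0, 0], -0.015, 4.8]
    - [[0, 0, 0], -0.01, 4.8]
    - [[0, 0, 0], 0, 4.8]

```text
clock: 9.48
position: [0.5135, -0.1402, 0.0531]
ee_rot: [0.989, 0.144, -0.004, -0.005]
ft_force: [-1.5, 0.5, 1.1]
grip_width: 0.571
```

```bash
python3 -c "
from h import *
f()"
```

```text
t 9.4833 turned rad 0.6699 pos [ 0.5135 -0.1402  0.0531] Ft [-1.31 -0.9  -1.04] Mz -0.022 w 4.88
```

Call:
servo_tool:
  deltas:
    - [[0, 0, 0], -0.015, 4.8]
    - [[0, 0, 0], -0.015, 4.8]
    - [[0, 0, 0], -0.01, 4.8]
    - [[0, 0, 0], 0, 4.8]

```text
clock: 9.82
position: [0.5134, -0.1402, 0.0531]
ee_rot: [0.986, 0.166, -0.004, -0.005]
ft_force: [-1.7, 1.0, 1.7]
grip_width: 0.574
```

```bash
python3 -c "
from h import *
f()"
```

```text
t 9.8167 turned rad 0.7145 pos [ 0.5134 -0.1402  0.0531] Ft [-1.26 -1.5  -1.67] Mz -0.056 w 4.9
```

Call:
servo_tool:
  deltas:
    - [[0, 0, 0], -0.015, 4.8]
    - [[0, 0, 0], -0.015, 4.8]
    - [[0, 0, 0], -0.01, 4.8]
    - [[0, 0, 0], 0, 4.8]

```text
clock: 10.15
position: [0.5134, -0.1402, 0.0532]
ee_rot: [0.982, 0.188, -0.004, -0.005]
ft_force: [-2.2, 0.3, 1.5]
grip_width: 0.572
```

```bash
python3 -c "
from h import *
f()"
```

```text
t 10.15 turned rad 0.7589 pos [ 0.5134 -0.1402  0.0532] Ft [-1.92 -1.05 -1.52] Mz -0.043 w 4.89
```

Call:
servo_tool:
  deltas:
    - [[0, 0, 0], -0.015, 4.8]
    - [[0, 0, 0], -0.015, 4.8]
    - [[0, 0, 0], -0.01, 4.8]
    - [[0, 0, 0], 0, 4.8]

```text
clock: 10.48
position: [0.5134, -0.1402, 0.0533]
ee_rot: [0.978, 0.21, -0.004, -0.005]
ft_force: [-2.4, 0.3, 2.5]
grip_width: 0.57
```

```bash
python3 -c "
from h import *
f()"
```

```text
t 10.4833 turned rad 0.8034 pos [ 0.5134 -0.1402  0.0533] Ft [-2.07 -1.32 -2.43] Mz -0.057 w 4.86
```

Call:
servo_tool:
  deltas:
    - [[-0.02, 0, 0], -0.015, 4.8]
    - [[0, 0, 0], -0.015, 4.8]
    - [[0, 0, 0], -0.01, 4.8]
    - [[0, 0, 0], 0, 4.8]

```text
clock: 10.82
position: [0.5135, -0.1402, 0.0535]
ee_rot: [0.973, 0.232, -0.003, -0.005]
ft_force: [-2.0, 0.6, 1.8]
grip_width: 0.58
```

```bash
python3 -c "
from h import *
f()"
```

```text
t 10.8167 turned rad 0.848 pos [ 0.5135 -0.1402  0.0535] Ft [-1.51 -1.47 -1.82] Mz 0.004 w 4.95
```

Torque has fallen to about 0 and z is rising slightly, which may be the lugs entering the slots. I'll use smaller steps.

Call:
servo_tool:
  deltas:
    - [[0, 0, 0], -0.01, 4.8]
    - [[0, 0, 0], -0.01, 4.8]
    - [[0, 0, 0], 0, 4.8]

```text
clock: 11.07
position: [0.5136, -0.1403, 0.0536]
ee_rot: [0.97, 0.243, -0.003, -0.005]
ft_force: [-1.6, 0.4, 3.1]
grip_width: 0.576
```

```bash
python3 -c "
from h import *
f();f()"
```

```text
t 11.0667 turned rad 0.87 pos [ 0.5136 -0.1403  0.0536] Ft [-1.28 -1.15 -3.08] Mz -0.052 w 4.92
t 11.0667 turned rad 0.87 pos [ 0.5136 -0.1403  0.0536] Ft [-1.28 -1.15 -3.08] Mz -0.052 w 4.92
```

Call:
servo_tool:
  deltas:
    - [[0, 0, 0], -0.01, 4.8]
    - [[0, 0, 0], -0.01, 4.8]
    - [[0, 0, 0], -0.01, 4.8]
    - [[0, 0, 0], 0, 4.8]

```text
clock: 11.4
position: [0.5137, -0.1404, 0.0539]
ee_rot: [0.966, 0.259, -0.003, -0.005]
ft_force: [-2.4, 0.2, 3.8]
grip_width: 0.574
```

```bash
python3 -c "
from h import *
f()"
```

```text
t 11.4 turned rad 0.9034 pos [ 0.5137 -0.1404  0.0539] Ft [-1.99 -1.42 -3.76] Mz -0.055 w 4.9
```

Call:
servo_tool:
  deltas:
    - [[0, 0, 0], -0.01, 4.8]
    - [[0, 0, 0], -0.01, 4.8]
    - [[0, 0, 0], -0.01, 4.8]
    - [[0, 0, 0], 0, 4.8]

```text
clock: 11.73
position: [0.5138, -0.1405, 0.054]
ee_rot: [0.961, 0.275, -0.003, -0.005]
ft_force: [-1.8, 0.6, 3.7]
grip_width: 0.575
```

```bash
python3 -c "
from h import *
f()"
```

```text
t 11.7333 turned rad 0.9367 pos [ 0.5138 -0.1405  0.054 ] Ft [-1.21 -1.52 -3.66] Mz -0.007 w 4.91
```

Call:
servo_tool:
  deltas:
    - [[0, 0, 0], -0.012, 4.8]
    - [[0, 0, 0], -0.012, 4.8]
    - [[0, 0, 0], -0.012, 4.8]
    - [[0, 0, 0], 0, 4.8]

```text
clock: 12.07
position: [0.514, -0.1405, 0.0541]
ee_rot: [0.956, 0.294, -0.003, -0.005]
ft_force: [-2.0, 0.8, 4.6]
grip_width: 0.575
```

```bash
python3 -c "
from h import *
f()"
```

```text
t 12.0667 turned rad 0.9767 pos [ 0.514  -0.1405  0.0541] Ft [-1.25 -1.85 -4.6 ] Mz -0.037 w 4.91
```

Call:
servo_tool:
  deltas:
    - [[0, 0, 0], -0.012, 4.8]
    - [[0, 0, 0], -0.012, 4.8]
    - [[0, 0, 0], -0.012, 4.8]
    - [[0, 0, 0], 0, 4.8]

```text
clock: 12.4
position: [0.514, -0.1406, 0.0542]
ee_rot: [0.95, 0.313, -0.002, -0.005]
ft_force: [-2.1, -0.1, 4.3]
grip_width: 0.572
```

```bash
python3 -c "
from h import *
f()"
```

```text
t 12.4 turned rad 1.0165 pos [ 0.514  -0.1406  0.0542] Ft [-1.77 -1.27 -4.31] Mz -0.084 w 4.89
```

Call:
servo_tool:
  deltas:
    - [[0, 0, 0], -0.012, 4.8]
    - [[0, 0, 0], -0.012, 4.8]
    - [[0, 0, 0], -0.012, 4.8]
    - [[0, 0, 0], 0, 4.8]

```text
clock: 12.73
position: [0.514, -0.1407, 0.0541]
ee_rot: [0.943, 0.332, -0.002, -0.005]
ft_force: [-2.0, 1.6, 4.4]
grip_width: 0.575
```

```bash
python3 -c "
from h import *
f()"
```

```text
t 12.7333 turned rad 1.0558 pos [ 0.514  -0.1407  0.0541] Ft [-0.58 -2.54 -4.41] Mz -0.239 w 4.91
```

Torque has risen to 0.24, so that should be the stop. One still row to confirm.

Call:
servo_tool:
  deltas:
    - [[0, 0, 0], -0.004, 4.8]
    - [[0, 0, 0], 0, 4.8]

```text
clock: 12.9
position: [0.514, -0.1407, 0.0542]
ee_rot: [0.943, 0.333, -0.002, -0.005]
ft_force: [-2.1, 0.2, 4.2]
grip_width: 0.57
```

```bash
python3 -c "
from h import *
f()"
```

```text
t 12.9 turned rad 1.06 pos [ 0.514  -0.1407  0.0542] Ft [-1.52 -1.49 -4.19] Mz -0.268 w 4.86
```

Stop confirmed at 1.06 rad (0.27 N m). I'll ease back about 2° and start lifting gently.

Call:
servo_tool:
  deltas:
    - [[0, 0, 0], 0.012, 4.8]
    - [[0, 0, 0], 0.012, 4.8]
    - [[0, 0, 0], 0.012, 4.8]
    - [[0, 0, 0], 0, 4.8]
    - [[0, 0, -0.05], 0, 4.8]
    - [[0, 0, -0.05], 0, 4.8]
    - [[0, 0, -0.05], 0, 4.8]

```text
clock: 13.48
position: [0.5138, -0.1407, 0.0552]
ee_rot: [0.949, 0.315, -0.003, -0.005]
ft_force: [0.1, 0.6, 0.9]
grip_width: 0.573
```

```bash
python3 -c "
from h import *
f()"
```

```text
t 13.4833 turned rad 1.0205 pos [ 0.5138 -0.1407  0.0552] Ft [ 0.45 -0.47 -0.85] Mz 0.003 w 4.89
```

Call:
servo_tool:
  deltas:
    - [[0, 0, -0.08], 0, 4.8]
    - [[0, 0, -0.1], 0, 4.8]
    - [[0, 0, -0.1], 0, 4.8]
    - [[0, 0, -0.1], 0, 4.8]

```text
clock: 13.82
position: [0.5135, -0.1406, 0.0583]
ee_rot: [0.949, 0.315, -0.003, -0.005]
ft_force: [0.1, 0.5, -2.1]
grip_width: 0.575
```

```bash
python3 -c "
from h import *
f()"
```

```text
t 13.8167 turned rad 1.0207 pos [ 0.5135 -0.1406  0.0583] Ft [ 0.33 -0.31  2.14] Mz -0.059 w 4.91
```

Force is small (-2.1 N) but ambiguous. I'll check with the camera that the jar is not coming along.

```bash
python3 - <<'E'
from h import *
f()
P0=pts('scene',np.load('scene0.npy'));p,d=eyes.camera('scene');P=pts('scene',d)
m=(abs(P0[...,2]-.076)<.004)&(np.hypot(P0[...,0]-.513,P0[...,1]+.14)<.05)
m2=m&(abs(P[...,2]-.078)<.012)
print(m.sum(),m2.sum(),np.median(P0[m2][:,2]),np.median(P[m2][:,2]))
h=(abs(P0[...,2]-.038)<.003)&(np.hypot(P0[...,0]-.513,P0[...,1]+.14)<.08)&(abs(P[...,2]-.038)<.01)
print('holder',h.sum(),np.median(P0[h][:,2]),np.median(P[h][:,2]))
cv2.imwrite('pics/s5.png',cv2.resize(p[220:350,290:420],None,fx=4,fy=4))
E
```

```text
t 13.8167 turned rad 1.0207 pos [ 0.5135 -0.1406  0.0583] Ft [ 0.33 -0.31  2.14] Mz -0.059 w 4.91
363 342 0.07398897846440317 0.07392367329183447
holder 865 0.037102302077797744 0.03691481794797291
```

View pics/s5.png

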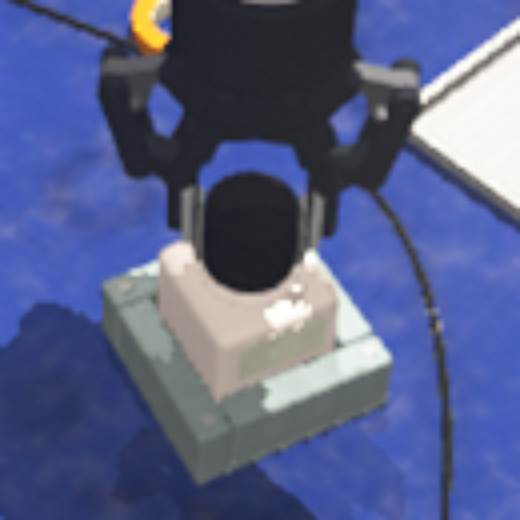

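The jar height is unchanged (0.0740 → 0.0739). The picture shows the cap held between both fingers at (250,230), turned, with the jar seated. Lifting on.

Call:
servo_tool:
  deltas:
    - [[0, 0, -0.2], 0, 4.8]
    - [[0, 0, -0.4], 0, 4.8]
    - [[0, 0, -0.4], 0, 4.8]
    - [[0, 0, -0.4], 0, 4.8]
    - [[0, 0, -0.4], 0, 4.8]
    - [[0, 0, -0.4], 0, 4.8]
    - [[0, 0, -0.4], 0, 4.8]
    - [[0, 0, -0.6], 0, 4.8]
    - [[0, 0, -0.8], 0, 4.8]
    - [[0, 0, -0.8], 0, 4.8]
    - [[0, 0, -0.4], 0, 4.8]
    - [[0, 0, 0], 0, 4.8]

```text
clock: 14.87
position: [0.515, -0.1413, 0.1177]
ee_rot: [0.949, 0.315, -0.002, -0.004]
ft_force: [0.9, -0.5, -1.0]
grip_width: 0.574
```

```bash
python3 - <<'E'
from h import *
f();goto(.478,-.385,.11,40)
P0=pts('scene',np.load('scene0.npy'));p,d=eyes.camera('scene');P=pts('scene',d)
m=(abs(P0[...,2]-.076)<.004)&(np.hypot(P0[...,0]-.513,P0[...,1]+.14)<.05)&(abs(P[...,2]-.078)<.012)
print(m.sum(),np.median(P0[m][:,2]),np.median(P[m][:,2]))
E
```

```text
t 14.8667 turned rad 1.021 pos [ 0.515  -0.1413  0.1177] Ft [0.43 1.01 0.98] Mz 0.048 w 4.9
t 14.87 pos [ 0.515  -0.1413  0.1177] yaw 36.73 tilt [-0.001 -0.009 -1.   ] F [ 0.9 -0.5 -1. ] M [ 0.038 -0.035  0.048] w 4.9 j7 0.67
shift cm [-17.54  17.33   0.62] turn -0.057
359 0.07400050426153204 0.07383838339663262
```

The cap is off and the jar is still seated (0.0738). Carrying it over to the tray.

Call:
servo_tool:
  deltas:
    - [[-1.0, 1.0, 0], 0, 4.8]
    - [[-2.0, 2.0, 0], 0, 4.8]
    - [[-2.2, 2.2, 0], 0, 4.8]
    - [[-2.2, 2.2, 0], 0, 4.8]
    - [[-2.2, 2.2, 0], 0, 4.8]
    - [[-2.2, 2.2, 0], 0, 4.8]
    - [[-2.0, 2.0, 0], 0, 4.8]
    - [[-1.5, 1.5, 0], 0, 4.8]
    - [[-0.8, 0.8, 0], 0, 4.8]
    - [[-0.3, 0.3, 0], 0, 4.8]
    - [[0, 0, 0], 0, 4.8]
    - [[0, 0, 0], 0, 4.8]

```text
clock: 15.92
position: [0.4796, -0.3769, 0.112]
ee_rot: [0.948, 0.318, -0.003, -0.006]
ft_force: [0.9, -0.6, -0.6]
grip_width: 0.572
```

```bash
python3 - <<'E'
from h import *
goto(.478,-.385,.0,40)
p,d=eyes.camera('scene');P=pts('scene',d);cv2.imwrite('pics/s6.png',cv2.resize(p[150:330,340:520],None,fx=3.3,fy=3.3))
q,_=eyes.camera('top')
E
```

```text
t 15.92 pos [ 0.4796 -0.3769  0.112 ] yaw 37.07 tilt [-0.001 -0.014 -1.   ] F [ 0.9 -0.6 -0.6] M [ 0.036  0.002 -0.007] w 4.88 j7 1.05
shift cm [-0.6   0.71 11.19] turn -0.051
```

View pics/s6.png

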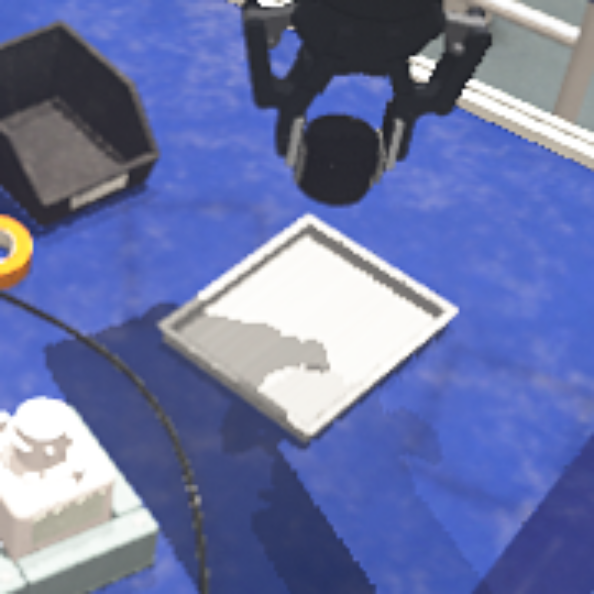

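The cap is held upright at crop (340,160), over the tray. Descend most of the way with the small xy correction, then measure the cap's lower edge.

Call:
servo_tool:
  deltas:
    - [[-0.4, 0.4, 0.6], 0, 4.8]
    - [[-0.2, 0.3, 1.2], 0, 4.8]
    - [[0, 0, 1.5], 0, 4.8]
    - [[0, 0, 1.5], 0, 4.8]
    - [[0, 0, 1.5], 0, 4.8]
    - [[0, 0, 1.5], 0, 4.8]
    - [[0, 0, 1.2], 0, 4.8]
    - [[0, 0, 0.7], 0, 4.8]
    - [[0, 0, 0.3], 0, 4.8]
    - [[0, 0, 0], 0, 4.8]
    - [[0, 0, 0], 0, 4.8]

```text
clock: 16.93
position: [0.4806, -0.3796, 0.0025]
ee_rot: [0.946, 0.323, -0.002, -0.007]
ft_force: [-0.7, 0.3, -0.3]
grip_width: 0.571
```

```bash
cat >> h.py <<'E'
def cap(c=(.478,-.385)):
    p,d=eyes.camera('scene');P=pts('scene',d)
    m=(p.max(2)<60)&(np.hypot(P[...,0]-c[0],P[...,1]-c[1])<.024)&(P[...,2]>.006)&(P[...,2]<.1)
    w=P[m];print('dark pts',len(w),'z pct',np.percentile(w[:,2],[1,5,50,90,99]).round(4))
    hist=np.histogram(w[:,2],bins=np.arange(0,.1,.004))[0];print(hist)
    return p,P
E
python3 - <<'E'
from h import *
goto(.478,-.385,-.0208,40);f()
p,P=cap()
cv2.imwrite('pics/s7.png',cv2.resize(p[180:330,360:510],None,fx=4,fy=4))
E
```

```text
t 16.93 pos [ 0.4806 -0.3796  0.0025] yaw 37.7 tilt [-0.    -0.015 -1.   ] F [-0.7  0.3 -0.3] M [-0.032 -0.034 -0.004] w 4.87 j7 1.02
shift cm [-0.53  0.3   2.33] turn -0.04
t 16.9333 turned rad 1.038 pos [ 0.4806 -0.3796  0.0025] Ft [-0.37 -0.68  0.32] Mz -0.004 w 4.87
dark pts 271 z pct [0.033  0.0424 0.062  0.065  0.0831]
[  0   0   0   0   0   0   0   2   6   3   6   8   8   3  17 179  19   1
   3   8   6   1   0   0]
```

View pics/s7.png

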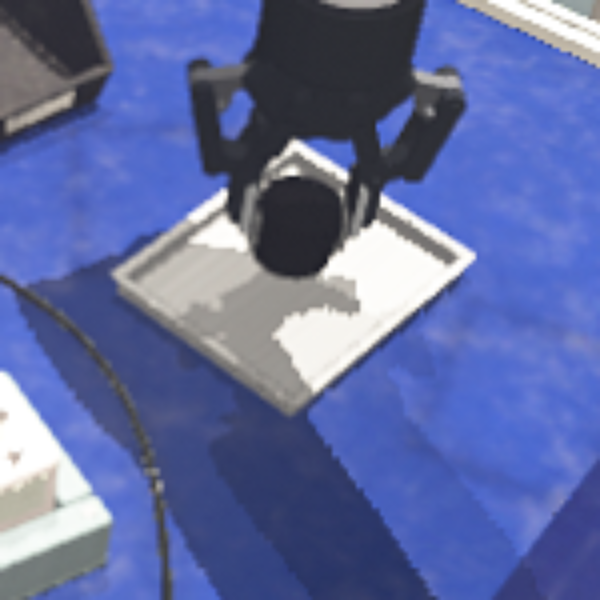

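The picture shows the cap hanging just inside the tray, at (297,225). Its top reads 0.0625, so the lower edge is at about 0.0263, as predicted, with 23 mm to go. Lower 19 mm, then slow.

Call:
servo_tool:
  deltas:
    - [[-0.1, 0.1, 0.4], 0, 4.8]
    - [[-0.1, 0, 0.6], 0, 4.8]
    - [[0, 0, 0.5], 0, 4.8]
    - [[0, 0, 0.25], 0, 4.8]
    - [[0, 0, 0], 0, 4.8]
    - [[0, 0, 0], 0, 4.8]

```text
clock: 17.48
position: [0.4807, -0.3832, -0.0143]
ee_rot: [0.946, 0.323, -0.002, -0.005]
ft_force: [0.1, 1.0, 0.2]
grip_width: 0.569
```

```bash
python3 - <<'E'
from h import *
goto(.478,-.385,-.0208,40);f()
E
```

```text
t 17.48 pos [ 0.4807 -0.3832 -0.0143] yaw 37.66 tilt [ 0.   -0.01 -1.  ] F [0.1 1.  0.2] M [0.011 0.035 0.042] w 4.86 j7 1.01
shift cm [-0.32 -0.01  0.65] turn -0.041
t 17.4833 turned rad 1.0372 pos [ 0.4807 -0.3832 -0.0143] Ft [ 0.69 -0.8  -0.23] Mz 0.042 w 4.86
```

Call:
servo_tool:
  deltas:
    - [[0, 0, 0.15], 0, 4.8]
    - [[0, 0, 0.15], 0, 4.8]
    - [[0, 0, 0.12], 0, 4.8]
    - [[0, 0, 0.06], 0, 4.8]
    - [[0, 0, 0.04], 0, 4.8]
    - [[0, 0, 0.03], 0, 4.8]

```text
clock: 17.98
position: [0.481, -0.3832, -0.0199]
ee_rot: [0.946, 0.323, -0.001, -0.005]
ft_force: [-0.3, -0.3, -1.0]
grip_width: 0.571
```

```bash
python3 - <<'E'
from h import *
goto(.478,-.385,-.0208,40);f()
E
```

```text
t 17.98 pos [ 0.481  -0.3832 -0.0199] yaw 37.67 tilt [ 0.   -0.01 -1.  ] F [-0.3 -0.3 -1. ] M [ 0.029  0.03  -0.009] w 4.88 j7 1.01
shift cm [-0.35 -0.04  0.09] turn -0.041
t 17.9833 turned rad 1.0374 pos [ 0.481  -0.3832 -0.0199] Ft [-0.44  0.01  1.05] Mz -0.009 w 4.88
```

Call:
servo_tool:
  deltas:
    - [[0, 0, 0.04], 0, 4.8]
    - [[0, 0, 0.03], 0, 4.8]
    - [[0, 0, 0.03], 0, 4.8]
    - [[0, 0, 0.03], 0, 4.8]

```text
clock: 18.32
position: [0.4811, -0.3832, -0.0212]
ee_rot: [0.946, 0.323, -0.001, -0.004]
ft_force: [0.1, 0.2, -1.0]
grip_width: 0.574
```

```bash
python3 - <<'E'
from h import *
f()
E
```

```text
t 18.3167 turned rad 1.0374 pos [ 0.4811 -0.3832 -0.0212] Ft [ 0.16 -0.07  0.96] Mz -0.024 w 4.9
```

Call:
servo_tool:
  deltas:
    - [[0, 0, 0.04], 0, 4.8]
    - [[0, 0, 0.04], 0, 4.8]
    - [[0, 0, 0.04], 0, 4.8]

```text
clock: 18.57
position: [0.4812, -0.3833, -0.022]
ee_rot: [0.946, 0.323, -0.001, -0.004]
ft_force: [-2.9, 1.7, 6.3]
grip_width: 0.571
```

```bash
python3 - <<'E'
from h import *
f();cap((.481,-.383))
E
```

```text
t 18.5667 turned rad 1.0373 pos [ 0.4812 -0.3833 -0.022 ] Ft [-1.25 -3.19 -6.25] Mz -0.078 w 4.88
dark pts 403 z pct [0.0075 0.011  0.0366 0.04   0.0988]
[  0   8  19  20  21  18  28  24  46 179  13   0   0   0   0   0   0   0
   0   0   0   1   2  10]
```

Contact felt (6 N); the cap top is at about 0.038 and upright. Release, then go up.

Call:
servo_tool:
  deltas:
    - [[0, 0, 0], 0, 5.3]
    - [[0, 0, 0], 0, 5.7]
    - [[0, 0, 0], 0, 6.2]
    - [[0, 0, 0], 0, 7.0]
    - [[0, 0, 0], 0, 7.6]
    - [[0, 0, 0], 0, 7.6]
    - [[0, 0, -0.3], 0, 7.6]
    - [[0, 0, -0.8], 0, 7.6]
    - [[0, 0, -1.2], 0, 7.6]
    - [[0, 0, -1.5], 0, 7.6]
    - [[0, 0, -1.5], 0, 7.6]
    - [[0, 0, -1.5], 0, 7.6]

```text
clock: 19.62
position: [0.4803, -0.3826, 0.0491]
ee_rot: [0.946, 0.323, -0.002, -0.006]
ft_force: [0.6, -0.4, 0.4]
grip_width: 0.886
```

Call:
servo_tool:
  deltas:
    - [[0, 0, -1.5], 0, 7.6]
    - [[0, 0, -1.5], 0, 7.6]
    - [[0, 0, -1.5], 0, 7.6]
    - [[0, 0, -0.5], 0, 7.6]
    - [[0, 0, 0], 0, 7.6]
    - [[0, 0, 0], 0, 7.6]
    - [[0, 0, 0], 0, 7.6]

```text
clock: 20.2
position: [0.4834, -0.3842, 0.1119]
ee_rot: [0.946, 0.324, 0.001, -0.001]
ft_force: [-0.1, 0.3, 0.1]
grip_width: 0.893
```

```bash
python3 - <<'E'
from h import *
f();p,P=cap((.481,-.383))
T=P[(p.max(2)<60)&(abs(P[...,2]-.039)<.003)&(np.hypot(P[...,0]-.481,P[...,1]+.383)<.04)];print('cap top',T.mean(0).round(4),len(T))
A=np.c_[T[:,:2]-T[:,:2].mean(0),np.ones(len(T))];print('slope',np.linalg.lstsq(A,T[:,2],rcond=None)[0][:2].round(3))
P0=pts('scene',np.load('scene0.npy'))
m=(abs(P0[...,2]-.076)<.004)&(np.hypot(P0[...,0]-.513,P0[...,1]+.14)<.05)&(abs(P[...,2]-.078)<.012)
print('jar',np.median(P0[m][:,2]),np.median(P[m][:,2]))
cv2.imwrite('pics/s8.png',p)
E
```

```text
t 20.2 turned rad 1.0389 pos [ 0.4834 -0.3842  0.1119] Ft [ 0.1  -0.25 -0.12] Mz 0.005 w 7.63
dark pts 303 z pct [0.007  0.0096 0.0331 0.0387 0.0403]
[  0   6  21  20  27  22  24  20  40 118   5   0   0   0   0   0   0   0
   0   0   0   0   0   0]
cap top [ 0.4756 -0.3758  0.0379] 124
slope [-0.012  0.001]
jar 0.07399423897915253 0.07361073110676875
```

View pics/s8.png

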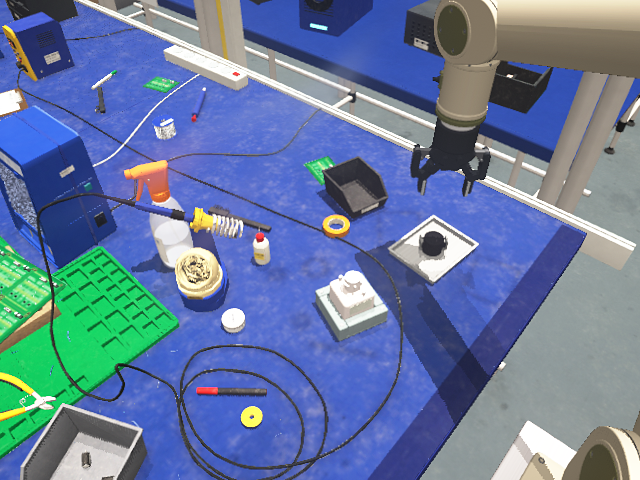

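The cap stands upright in the tray at (433,243), the gripper is clear above it, and the jar is seated at (352,298). The bottle, tape and tin have not moved. Handing in.

```bash
python3 -c "
from workcell import order
print(order.hand_in())"
```

```text
the job is handed in; nothing more can be done
None
```

The cap is off the jar and standing upright in the drip tray. I handed the job in at about 20 s, and no verdict was reported.

- **Turn:** I squeezed both tabs at 20 N grip (the pads closed to 49 mm) and turned the cap anticlockwise. The stop came at 1.06 rad, or 61°, where the torque rose from about 0.05 to 0.27 N m. I then eased back 2° and lifted straight off.
- **Placing:** I lowered the cap to a 6 N touch on the tray floor, let go and raised the gripper clear.
- **Last checks:**
  - The cap top is at 0.038 m, which puts it on the floor. It tilts by about 0.01 rad and stands within about 1 cm of the tray's centre.
  - The jar shoulder height is unchanged to within 0.4 mm.
  - The wrist force reads about zero.
  - By eye in the last picture, the flux bottle, tape roll and tip tin have not moved.
- **Disagreement:** The reported TCP height was about 38 mm lower than the fingertips really stood. A test closing of the fingers above the cap bore out the camera, so I set heights by the camera and by feel.

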